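# Square a mosaic panel into the corner stop

## Robot

A 6-joint arm with a two-finger parallel gripper is mounted at the origin on a cart in front of the work surface, level with it; the furniture and walls round the work are solid. World frame = base frame: x ahead of the robot, y to its left, z up, the work surface at z = 0. Lengths are in m, angles in degrees, forces in N, time in s.
With the tool pointing down it reaches from about 0.3 to 0.75 m from the base axis. Payload 8.5 kg.
Tool frame: the origin (TCP) lies on the centre line of the jaws, within the pads' length; the fingertips stand 19 mm ahead of it and the grasp point (between the pads) is the TCP (env.tcp_to_tips is the z of the fingertips in the tool frame, in m); z points along the fingers, y is the line along which they close (so a half turn about z gives the same grasp; the last joint's range is limited). The gripper opens to 85 mm and grips with 20 to 120 N. Pads are 22 mm wide; open, the fingers measure 114 mm over their backs; the gripper's body (76 mm by 85 mm) begins 54 mm behind the grasp point. The pads swing forward as they close: fully open they stand 13 mm farther back than shut.
Start: joints at [-88.138, 21.807, 74.336, -0, 83.858, -12.336], TCP at [0.135, -0.533, 0.224] pointing down, gripper open.
Joint ranges: [-178.18, 178.18], [-50.72, 133.34], [12.68, 142.11], [-81.47, 261.47], [9.98, 163.14], [-165.26, 165.26]. Speed limits (degrees/s): [136.94, 136.94, 180, 180, 180, 180].

## Interface

Orientations are given as a 3x3 rotation matrix whose columns are the frame's x, y, z axes.
In Python, from rig import env gives the robot as it stands.
- The arm moves only by the tool servo_tool, never from a script. Its argument "steps" is a list of rows, each an object of numbers: "tx", "ty", "tz": the shift along the world's x, y, z in cm; "yaw": the turn about the world's z in degrees; "claw": the finger opening in cm, from 0 to 8.54. In form: [{"tx": .., "ty": .., "tz": .., "yaw": .., "claw": ..}, ...]. A call has 1 to 20 rows; each row shifts and turns the commanded pose from where the row before left it; what a row does not reach is not made up. A row lasts 1/10 s, in which the tool goes at most 50 mm and 8.59 degrees, less where a joint would pass 70% of its speed; a pose out of reach is approached as far as the arm can. A call with a gripper value outside its range is refused whole. The fingers move at their own pace and stop on an object; "newtons" is the grip in N (left out, the last holds). Time passes only in rows, so rows that do not move let the fingers close. It gives the time, the measured TCP pose, the force, the opening and the grip force at its end, in the units of the state.
- env.observe(): the state, without advancing time (a new reading comes with each control period).
- env.get_image(name): name is "scene" or "top"; returns (picture, depth): 400x640x3 uint8, red, green, blue; 400x640 float32, m along the optical axis (not along the pixel's ray), 0 where there is no reading.
- env.camera_model(name): a dict with "fovy" (degrees; the focal length in pixels is half the picture's height over the tangent of half this angle, whatever the lens; pixels are square), "cx", "cy" (the principal point, pixels), "T" (4x4, takes a point from camera to world coordinates). Camera axes: x right, y down, z forward; pixel columns grow to the right and rows downward; lengths in m; the calibration is good to about 2 mm. A picture is of the moment at which its call begins. camera_model takes no time and is no camera call.
- env.close_job(): hands the job in; it is judged then, once.
The state is a dict: "time_s": time; "q": joint angles; "qvel": joint speeds; "joint_efforts": joint torques, N m; "position": TCP position; "tool_rot": TCP orientation; "ft_force": force on the tool from outside, world axes, zero at the start; "wrist_torque": the same for the moment, N m; "grip_width": finger opening in m; "gripper_force": force on a finger pad.
Only numpy, scipy, OpenCV 4.12 (cv2) and the standard library are available. Lean on these libraries where they do the work, as an engineer would, in place of code of your own. Each camera call takes 0.05 s, during which the arm holds its last target. There are 200 camera calls.

## Task

Push the small framed mosaic panel along the table top, never lifting or tipping it, into the inner corner of the L-shaped wooden stop that is fixed to the table, until one of its long sides lies flush against the long rail and a short side lies flush against the short end piece. Leave the tubs, the tape roll, the glue bottle and the nippers where they are, and finish with the panel at rest.

Things in the scene. Friction and masses are not known exactly. Their poses are not given: they have to be found in the camera images.
- panel: Loose mosaic panel: rectangular block, wooden frame round small stone tiles, 110 mm along its x, 160 mm along its y, 36 mm high, 0.35 to 0.7 kg, sides vertical and solid down to the table. Origin at the centre of its underside; z up. Slides under a push of 2 to 6 N. It starts with its long sides within 0.55 rad of parallel to the long rail, clear of the stop.
- stop: L-shaped wooden stop fixed to the table, 26 mm high, pieces 30 mm thick. Origin: inner corner of the L at table height, z up. Long rail: inner face x = 0, from y = 0 to -300 mm, wood on its +x side (away from the robot). End piece: inner face y = 0, from x = 0 to -100 mm, wood on its +y side. Panel fully home: centre at x = -55, y = -80 mm in this frame, x axes parallel.
- tape_roll: Bystander: roll of masking tape lying flat, 111 mm across, 25 mm high. Origin at the centre of its underside.
- nippers: Bystander: tile nippers lying flat, 61 mm by 188 mm (long along their own y), 14 mm high. Origin at the centre of the underside.
- glue_bottle: Bystander: glue bottle standing upright, 59 mm across, 152 mm high. Origin at the centre of its underside.
- tub: Bystander: clear tub of glass pieces, 118 mm along its own x, 172 mm along its own y, 73 mm high. Origin at the centre of its underside.

How it is judged (in metres and radians):
At the end, for the whole second after the job is handed in: The panel lies flat and at rest in the corner: its centre within 4 mm of the fully home position along each of the stop's axes, and its sides parallel to the stop's within 0.035 rad (2 degrees) (x of panel in the frame of stop between -0.059 and -0.051 m and y of panel in the frame of stop between -0.084 and -0.076 m and angle between the x axis of panel and the x axis of stop, either way round below 0.035 rad and height (world z) of panel below 0.005 m and angle between panel's own z axis and vertical below 0.05 rad and linear speed of panel below 0.01 m/s and angular speed of panel below 0.05 rad/s); the robot touches nothing.
It fails at once if the panel is lifted (more than 12 mm) or tipped (more than 0.15 rad) (height (world z) of panel above 0.012 m or angle between panel's own z axis and vertical above 0.15 rad).
It fails at once if the tape roll is moved (more than 20 mm) (distance of tape_roll from where it was at the start of the episode above 0.02 m).
It fails at once if the nippers are moved (more than 20 mm) (distance of nippers from where it was at the start of the episode above 0.02 m).
It fails at once if the glue bottle is moved (more than 20 mm) or tipped (distance of glue_bottle from where it was at the start of the episode above 0.02 m or angle between glue_bottle's own z axis and vertical above 0.3 rad).
It fails at once if the tub is moved (more than 20 mm) (distance of tub from where it was at the start of the episode above 0.02 m).
It also fails if it takes over 64 s, if anything falls off the work surface, if the arm or the gripper's body presses on something with over 40 N, if the wrist force passes 120 N, or if a joint passes its speed limit or range.

## Working session

There is one attempt and no reset: what is moved stays moved. The work goes in short steps, Python scripts to look and compute and a tool call to move; the robot and the scene stay as the last step left them, time stands still between calls to the robot, and variables do not carry over. Pictures are saved under pics/ and viewed, at most 10 in all, crops included, and the job is handed in when it is done.

Besides the shell and the picture viewer there is one more tool, called as name(argument=value, ...) on one line, values as JSON. servo_tool: Moves the arm, as the interface text tells. Its arguments: {"type":"object","properties":{"steps":{"type":"array"},"newtons":{"type":"number"}},"required":["steps"]}

```bash
mkdir -p pics; cat > h.py <<'E'
from rig import env
import numpy as np, cv2
def grab(name,fn=None):
    im,d=env.get_image(name)
    if fn: cv2.imwrite('pics/'+fn,im[:,:,::-1])
    m=env.camera_model(name); f=im.shape[0]/2/np.tan(np.radians(m['fovy'])/2)
    v,u=np.mgrid[:im.shape[0],:im.shape[1]]
    P=np.stack([(u-m['cx'])/f*d,(v-m['cy'])/f*d,d],-1)@m['T'][:3,:3].T+m['T'][:3,3]
    P[d==0]=np.nan
    return im,d,P
E
python3 - <<'E'
from h import *
im,d,P=grab('top','top0.png'); np.save('P0.npy',P); np.save('im0.npy',im)
im,d,P=grab('scene','scene0.png')
m=env.camera_model('top');print(m); print(env.observe())
E
```

```text
{'fovy': 56.63666063534653, 'cx': 324.0449253513958, 'cy': 200.3315589066314, 'T': array([[-0.00706516, -0.99884268,  0.0475751 ,  0.52957075],
       [-0.99988058,  0.00771042,  0.01339315, -0.01450884],
       [-0.01374447, -0.04747479, -0.99877787,  1.29884387],
       [ 0.        ,  0.        ,  0.        ,  1.        ]])}
{'time_s': 0.1, 'q': array([-8.81381366e+01,  2.18360988e+01,  7.43803384e+01, -1.21511023e-04,
        8.38591007e+01, -1.23361136e+01]), 'qvel': array([ 0.03414501, -0.00831343, -0.18735204, -0.02493778,  0.03321764,
       -0.00494687]), 'joint_efforts': array([ 2.53299280e-03, -4.49225521e+01, -2.31657153e+01, -2.31836020e-04,
        3.64954547e-03, -6.12327000e-06]), 'position': array([ 0.13488486, -0.53291002,  0.22378362]), 'tool_rot': array([[ 9.69453961e-01,  2.45273350e-01, -4.49416852e-05],
       [ 2.45273195e-01, -9.69453106e-01,  1.31761942e-03],
       [ 2.79608073e-04, -1.28839436e-03, -9.99999131e-01]]), 'ft_force': array([ 0.44097575, -0.34278305,  0.03910259]), 'wrist_torque': array([ 0.01546382, -0.03372047, -0.00191533]), 'gripper_force': 0.0, 'grip_width': 0.08555845532559456}
```

View pics/top0.png

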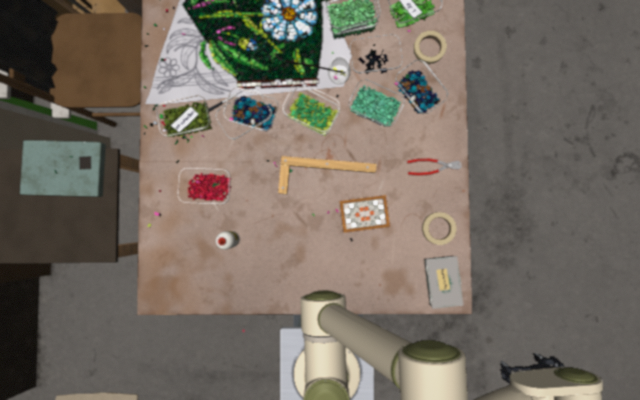

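View pics/scene0.png

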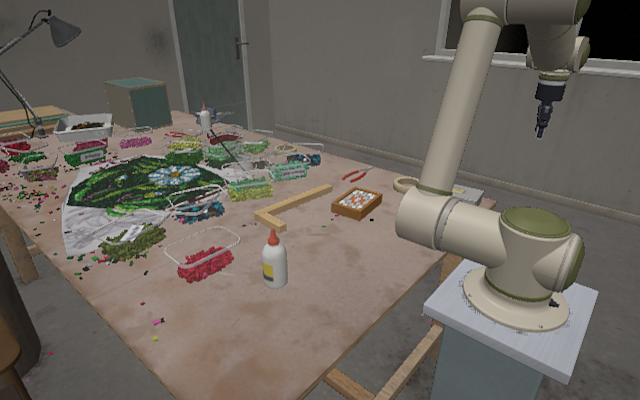

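The top view shows the stop's corner near pixel (290,166), with the rail running right to (377,168) and the end piece down to (284,192). The panel is at (365,213), the tape roll at (440,228), the nippers at (433,167), the red tub at (207,186) and the glue bottle at (227,240).

```bash
cat >> h.py <<'E'
def seg(P,lo,hi,box,fillmax=True):
    u0,v0,u1,v1=box
    z=P[...,2]; m=np.zeros(z.shape,np.uint8); m[v0:v1,u0:u1]=((z>lo)&(z<hi))[v0:v1,u0:u1]
    n,l,s,c=cv2.connectedComponentsWithStats(m); k=1+np.argmax(s[1:,4])
    return l==k
def rect(P,m):
    r=cv2.minAreaRect((P[m][:,:2]*1000).astype(np.float32)); return r,cv2.boxPoints(r)
E
python3 - <<'E'
from h import *
P=np.load('P0.npy')
for n,b,lo,hi in [('panel',(325,185,405,240),.025,.06),('stop',(270,145,385,200),.013,.05),('bottle',(205,225,245,255),.02,.3),('tape',(415,205,465,250),.012,.05),('tub',(170,160,240,210),.01,.12),('nip',(400,150,470,185),.006,.05)]:
    m=seg(P,lo,hi,b); print(n,m.sum(),np.nanmedian(P[m][:,2]),rect(P,m)[0]); print(rect(P,m)[1].round(0).tolist())
P_=P[250:280,200:280,2];print(np.nanmedian(P_))
m=seg(P,.013,.05,(270,145,385,200))
Q=P[m][:,:2]*1000
# inner edges: rail: per column min x ; end piece: per-row min y
vv,uu=np.nonzero(m); 
pts=np.array([P[vv[uu==u].max(),u,:2] for u in range(298,372)])*1000
print('rail inner',np.polyfit(pts[:,1],pts[:,0],1), pts[::12].round(0).tolist())
pts=np.array([P[v,uu[vv==v].max(),:2] for v in range(173,189)])*1000
print('end inner',np.polyfit(pts[:,0],pts[:,1],1), pts[::4].round(0).tolist())
E
```

```text
panel 1447 0.03210917129777768 ((543.8362426757812, -136.06497192382812), (109.8454360961914, 160.46629333496094), 7.075969219207764)
[[479.0, -63.0], [499.0, -222.0], [608.0, -209.0], [588.0, -50.0]]
stop 1120 0.02570731993137443 ((668.1358642578125, -9.380538940429688), (330.17333984375, 129.50161743164062), 85.30659484863281)
[[590.0, -169.0], [719.0, -179.0], [746.0, 150.0], [617.0, 160.0]]
bottle 350 0.1006398356417767 ((459.2796630859375, 323.6146545410156), (56.227699279785156, 56.71757125854492), 68.45747375488281)
[[423.0, 308.0], [475.0, 287.0], [496.0, 339.0], [443.0, 360.0]]
tape 504 0.024545982890554208 ((491.8379211425781, -391.15399169921875), (110.4537124633789, 109.84466552734375), 39.318748474121094)
[[414.0, -384.0], [484.0, -469.0], [569.0, -399.0], [500.0, -314.0]]
tub 948 0.02080857015186799 ((639.5142211914062, 396.72540283203125), (161.0209197998047, 110.88044738769531), 87.71353912353516)
[[581.0, 318.0], [692.0, 314.0], [698.0, 475.0], [587.0, 479.0]]
nip 326 0.010732227608617584 ((708.3540649414062, -380.0242004394531), (59.74536895751953, 187.71707153320312), 3.0959253311157227)
[[673.0, -288.0], [684.0, -475.0], [743.0, -472.0], [733.0, -285.0]]
-6.456550779598835e-05
rail inner [9.18130555e-02 7.03107686e+02] [[711.0, 92.0], [709.0, 50.0], [703.0, 9.0], [699.0, -33.0], [696.0, -74.0], [694.0, -115.0], [687.0, -157.0]]
end inner [-9.25476123e-02  1.88989736e+02] [[686.0, 127.0], [672.0, 126.0], [659.0, 127.0], [645.0, 130.0]]
```

servo_tool(steps=[{"tx": 2, "ty": 2.5, "yaw": -1.2, "claw": 8.5}, {"tx": 2, "ty": 2.5, "yaw": -1.2}, {"tx": 2, "ty": 2.5, "yaw": -1.2}, {"tx": 2, "ty": 2.5, "yaw": -1.2}, {"tx": 2, "ty": 2.5, "yaw": -1.2}, {"tx": 2, "ty": 2.5, "yaw": -1.2}, {"tx": 2, "ty": 2.5, "yaw": -1.2}, {"tx": 2, "ty": 2.5, "yaw": -1.2}, {"tx": 2, "ty": 2.5, "yaw": -1.2}, {"tx": 2, "ty": 2.5, "yaw": -1.2}, {"tx": 2, "ty": 2.5, "yaw": -1.2}, {"tx": 2, "ty": 2.5, "yaw": -1.2}, {"tx": 2, "ty": 2.5, "yaw": -1.2}, {"tx": 2, "ty": 2.5, "yaw": -1.2}, {"tx": 2, "ty": 2.5, "yaw": -1.2}, {"tx": 1.9, "ty": 3, "yaw": -1.2}, {}, {}])

```text
invalid input at $.steps[0]: expected keys tx, ty, tz, yaw, claw
```

```bash
python3 -c "
from rig import env
s=env.observe();print(s['time_s'],s['position'],s['tool_rot'],s['q'],env.tcp_to_tips,s['ft_force'])"
```

```text
0.1 [ 0.13488486 -0.53291002  0.22378362] [[ 9.69453961e-01  2.45273350e-01 -4.49416852e-05]
 [ 2.45273195e-01 -9.69453106e-01  1.31761942e-03]
 [ 2.79608073e-04 -1.28839436e-03 -9.99999131e-01]] [-8.81381366e+01  2.18360988e+01  7.43803384e+01 -1.21511023e-04
  8.38591007e+01 -1.23361136e+01] 0.019 [ 0.44097575 -0.34278305  0.03910259]
```

All keys are required in each row.

servo_tool(steps=[{"tx": 2.5, "ty": 3.1, "tz": 0, "yaw": -1.5, "claw": 8.5}, {"tx": 2.5, "ty": 3.1, "tz": 0, "yaw": -1.5, "claw": 8.5}, {"tx": 2.5, "ty": 3.1, "tz": 0, "yaw": -1.5, "claw": 8.5}, {"tx": 2.5, "ty": 3.1, "tz": 0, "yaw": -1.5, "claw": 8.5}, {"tx": 2.5, "ty": 3.1, "tz": 0, "yaw": -1.5, "claw": 8.5}, {"tx": 2.5, "ty": 3.1, "tz": 0, "yaw": -1.5, "claw": 8.5}, {"tx": 2.5, "ty": 3.1, "tz": 0, "yaw": -1.5, "claw": 8.5}, {"tx": 2.5, "ty": 3.1, "tz": 0, "yaw": -1.5, "claw": 8.5}, {"tx": 2.5, "ty": 3.1, "tz": 0, "yaw": -1.5, "claw": 8.5}, {"tx": 2.5, "ty": 3.1, "tz": 0, "yaw": -1.5, "claw": 8.5}, {"tx": 2.5, "ty": 3.1, "tz": 0, "yaw": -1.5, "claw": 8.5}, {"tx": 2.5, "ty": 3.2, "tz": 0, "yaw": -1.5, "claw": 8.5}, {"tx": 1.9, "ty": 3.2, "tz": 0, "yaw": -1.2, "claw": 8.5}, {"tx": 0, "ty": 0, "tz": 0, "yaw": 0, "claw": 8.5}, {"tx": 0, "ty": 0, "tz": 0, "yaw": 0, "claw": 8.5}])

```text
time_s: 1.6
position: [0.4539, -0.1277, 0.224]
tool_rot: [[0.996, -0.085, -0.001], [-0.085, -0.996, 0.0], [-0.001, -0.0, -1.0]]
ft_force: [-0.7, -0.5, -0.4]
grip_width: 0.0849
gripper_force: 0.0
```

servo_tool(steps=[{"tx": 0, "ty": 0, "tz": -3.5, "yaw": 0, "claw": 8.5}, {"tx": 0, "ty": 0, "tz": -3.5, "yaw": 0, "claw": 8.5}, {"tx": 0, "ty": 0, "tz": -3.5, "yaw": 0, "claw": 8.5}, {"tx": 0, "ty": 0, "tz": -3.5, "yaw": 0, "claw": 8.5}, {"tx": 0, "ty": 0, "tz": -2, "yaw": 0, "claw": 8.5}, {"tx": 0, "ty": 0, "tz": -1.5, "yaw": 0, "claw": 8.5}, {"tx": 0, "ty": 0, "tz": -1, "yaw": 0, "claw": 8.5}, {"tx": 0, "ty": 0, "tz": -1, "yaw": 0, "claw": 8.5}, {"tx": 0, "ty": 0, "tz": 0, "yaw": 0, "claw": 8.5}, {"tx": 0, "ty": 0, "tz": 0, "yaw": 0, "claw": 8.5}])

```text
time_s: 2.6
position: [0.454, -0.1285, 0.0297]
tool_rot: [[0.996, -0.087, 0.0], [-0.087, -0.996, -0.0], [0.0, 0.0, -1.0]]
ft_force: [-0.5, 1.1, 0.4]
grip_width: 0.0852
gripper_force: 0.0
```

```bash
python3 -c "
from h import *
im,d,P=grab('top'); cv2.imwrite('pics/t1.png',cv2.resize(im[130:280,260:470,::-1],None,fx=3,fy=3))
im,d,P=grab('scene'); print(env.observe()['position'])"
```

```text
[ 0.45420662 -0.12842259  0.02992047]
```

View pics/t1.png

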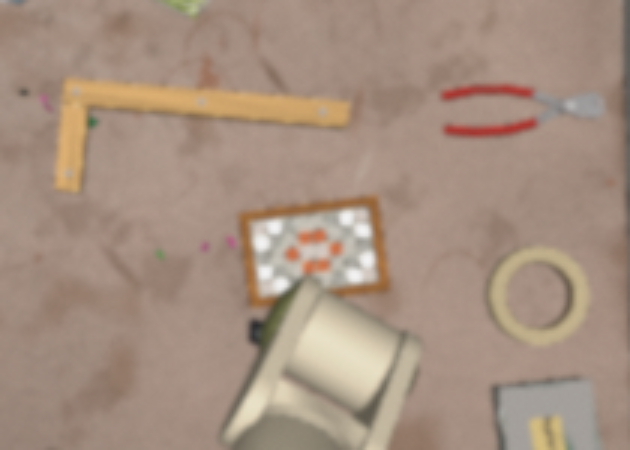

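The left finger, at crop pixel (258,330), is behind the panel's near long side and clear of it, so I can start pushing towards the rail.

servo_tool(steps=[{"tx": 0.4, "ty": -0.04, "tz": -0.4, "yaw": 0, "claw": 8.5}, {"tx": 0.6, "ty": -0.05, "tz": 0, "yaw": 0, "claw": 8.5}, {"tx": 0.6, "ty": -0.05, "tz": 0, "yaw": 0, "claw": 8.5}, {"tx": 0.6, "ty": -0.05, "tz": 0, "yaw": 0, "claw": 8.5}, {"tx": 0.6, "ty": -0.05, "tz": 0, "yaw": 0, "claw": 8.5}, {"tx": 0.6, "ty": -0.05, "tz": 0, "yaw": 0, "claw": 8.5}, {"tx": 0.6, "ty": -0.05, "tz": 0, "yaw": 0, "claw": 8.5}, {"tx": 0.6, "ty": -0.05, "tz": 0, "yaw": 0, "claw": 8.5}, {"tx": 0.6, "ty": -0.05, "tz": 0, "yaw": 0, "claw": 8.5}, {"tx": 0.6, "ty": -0.05, "tz": 0, "yaw": 0, "claw": 8.5}, {"tx": 0.6, "ty": -0.05, "tz": 0, "yaw": 0, "claw": 8.5}, {"tx": 0.6, "ty": -0.05, "tz": 0, "yaw": 0, "claw": 8.5}, {"tx": 0.6, "ty": -0.05, "tz": 0, "yaw": 0, "claw": 8.5}, {"tx": 0.6, "ty": -0.05, "tz": 0, "yaw": 0, "claw": 8.5}, {"tx": 0.6, "ty": -0.05, "tz": 0, "yaw": 0, "claw": 8.5}, {"tx": 0.6, "ty": -0.05, "tz": 0, "yaw": 0, "claw": 8.5}, {"tx": 0, "ty": 0, "tz": 0, "yaw": 0, "claw": 8.5}])

```text
time_s: 4.4
position: [0.5486, -0.1362, 0.0253]
tool_rot: [[0.996, -0.087, 0.001], [-0.087, -0.996, -0.0], [0.001, 0.0, -1.0]]
ft_force: [-0.3, 0.5, 0.6]
grip_width: 0.085
gripper_force: 0.0
```

```bash
python3 -c "
from h import *
im,d,P=grab('top'); cv2.imwrite('pics/t2.png',cv2.resize(im[130:280,260:470,::-1],None,fx=3,fy=3))
print(env.observe()['position'],env.observe()['ft_force'])"
```

```text
[ 0.54808782 -0.13604706  0.0252242 ] [-0.6424958   0.02585149  0.39996551]
```

View pics/t2.png

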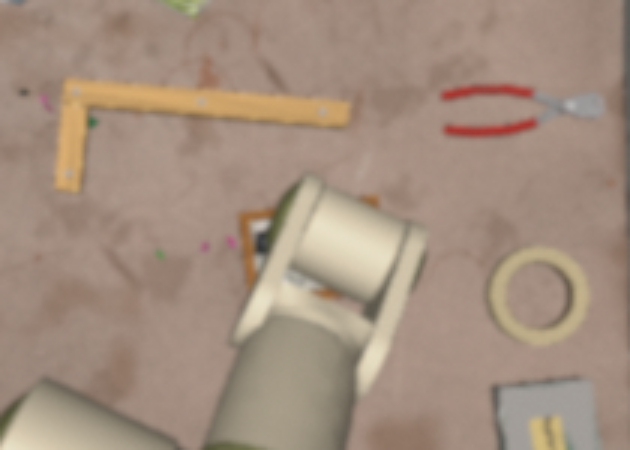

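The panel has not moved: its corners are still at (240,213) and (378,197), yet the finger shows over it at (263,240). I'll check the heights and the side view.

```bash
python3 -c "
from h import *
im,d,P=grab('scene'); cv2.imwrite('pics/s2.png',cv2.resize(im[140:260,290:450,::-1],None,fx=5,fy=5,interpolation=2))
im,d,P=grab('top')
for v in range(200,232,3): print(v,[tuple((P[v,u]*1000).round().astype(int)) for u in (342,345,347,349,352)])
print(env.observe()['time_s'],env.observe()['q'])"
```

```text
200 [(np.int64(592), np.int64(-60), np.int64(0)), (np.int64(590), np.int64(-69), np.int64(38)), (np.int64(590), np.int64(-76), np.int64(40)), (np.int64(590), np.int64(-82), np.int64(37)), (np.int64(577), np.int64(-76), np.int64(303))]
203 [(np.int64(580), np.int64(-59), np.int64(35)), (np.int64(580), np.int64(-69), np.int64(36)), (np.int64(580), np.int64(-76), np.int64(37)), (np.int64(580), np.int64(-83), np.int64(30)), (np.int64(569), np.int64(-75), np.int64(315))]
206 [(np.int64(570), np.int64(-58), np.int64(42)), (np.int64(570), np.int64(-69), np.int64(38)), (np.int64(570), np.int64(-76), np.int64(32)), (np.int64(562), np.int64(-68), np.int64(294)), (np.int64(561), np.int64(-75), np.int64(320))]
209 [(np.int64(560), np.int64(-58), np.int64(36)), (np.int64(558), np.int64(-66), np.int64(99)), (np.int64(557), np.int64(-71), np.int64(128)), (np.int64(553), np.int64(-68), np.int64(302)), (np.int64(553), np.int64(-75), np.int64(320))]
212 [(np.int64(549), np.int64(-58), np.int64(39)), (np.int64(548), np.int64(-66), np.int64(98)), (np.int64(548), np.int64(-70), np.int64(137)), (np.int64(
[... 915 characters left out ...]
64(-58), np.int64(381)), (np.int64(514), np.int64(-63), np.int64(381)), (np.int64(514), np.int64(-71), np.int64(380))]
227 [(np.int64(498), np.int64(-59), np.int64(4)), (np.int64(507), np.int64(-53), np.int64(383)), (np.int64(507), np.int64(-58), np.int64(384)), (np.int64(507), np.int64(-63), np.int64(382)), (np.int64(507), np.int64(-71), np.int64(382))]
230 [(np.int64(497), np.int64(-48), np.int64(308)), (np.int64(500), np.int64(-53), np.int64(387)), (np.int64(500), np.int64(-58), np.int64(386)), (np.int64(500), np.int64(-63), np.int64(384)), (np.int64(499), np.int64(-71), np.int64(370))]
4.55 [-2.59626892e+01  3.56619953e+01  8.71667269e+01 -9.88224438e-04
  5.71913630e+01  6.90363648e+01]
```

View pics/s2.png

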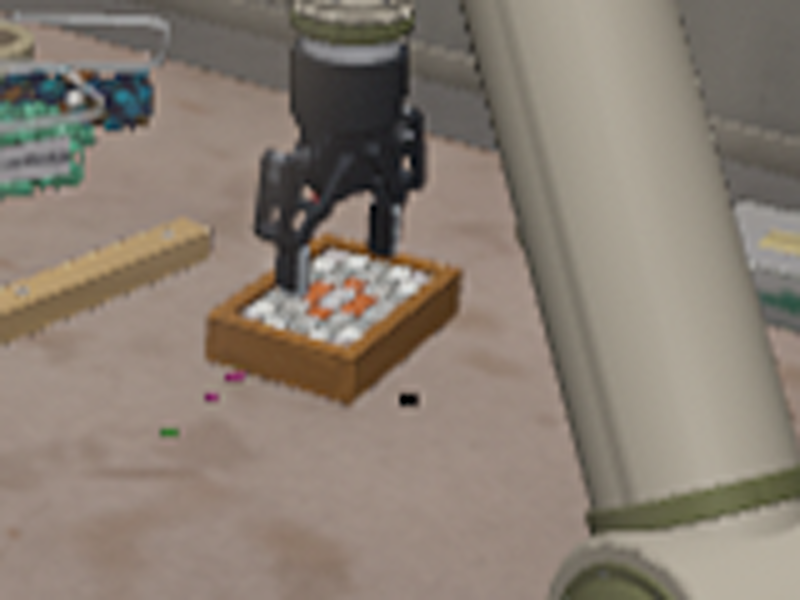

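The fingers clear the panel top with no contact. The tips are therefore at least 30 mm higher than the pose reading implies. I'll raise the arm, back out and find the true table height by a slow touch.

servo_tool(steps=[{"tx": 0, "ty": 0, "tz": 2, "yaw": 0, "claw": 8.5}, {"tx": -2.5, "ty": 0.2, "tz": 0, "yaw": 0, "claw": 8.5}, {"tx": -2.5, "ty": 0.2, "tz": 0, "yaw": 0, "claw": 8.5}, {"tx": -2.5, "ty": 0.2, "tz": 0, "yaw": 0, "claw": 8.5}, {"tx": -2.5, "ty": 0.2, "tz": 0, "yaw": 0, "claw": 8.5}, {"tx": 0, "ty": 0, "tz": -2, "yaw": 0, "claw": 8.5}, {"tx": 0, "ty": 0, "tz": -1, "yaw": 0, "claw": 8.5}, {"tx": 0, "ty": 0, "tz": -0.7, "yaw": 0, "claw": 8.5}, {"tx": 0, "ty": 0, "tz": 0, "yaw": 0, "claw": 8.5}, {"tx": 0, "ty": 0, "tz": 0, "yaw": 0, "claw": 8.5}])

```text
time_s: 5.55
position: [0.4483, -0.1282, 0.0084]
tool_rot: [[0.996, -0.087, 0.0], [-0.087, -0.996, -0.0], [0.0, 0.0, -1.0]]
ft_force: [-0.1, 0.0, -0.0]
grip_width: 0.0852
gripper_force: 0.0
```

servo_tool(steps=[{"tx": 0, "ty": 0, "tz": -0.2, "yaw": 0, "claw": 8.5}, {"tx": 0, "ty": 0, "tz": -0.2, "yaw": 0, "claw": 8.5}, {"tx": 0, "ty": 0, "tz": -0.2, "yaw": 0, "claw": 8.5}, {"tx": 0, "ty": 0, "tz": 0, "yaw": 0, "claw": 8.5}, {"tx": 0, "ty": 0, "tz": 0, "yaw": 0, "claw": 8.5}])

```text
time_s: 6.05
position: [0.4479, -0.1281, 0.0023]
tool_rot: [[0.996, -0.087, -0.0], [-0.087, -0.996, 0.0], [-0.0, -0.0, -1.0]]
ft_force: [0.2, 0.2, 0.7]
grip_width: 0.0845
gripper_force: 0.0
```

servo_tool(steps=[{"tx": 0, "ty": 0, "tz": -0.2, "yaw": 0, "claw": 8.5}, {"tx": 0, "ty": 0, "tz": -0.2, "yaw": 0, "claw": 8.5}, {"tx": 0, "ty": 0, "tz": -0.2, "yaw": 0, "claw": 8.5}, {"tx": 0, "ty": 0, "tz": 0, "yaw": 0, "claw": 8.5}])

```text
time_s: 6.45
position: [0.4477, -0.128, -0.004]
tool_rot: [[0.996, -0.087, -0.001], [-0.087, -0.996, 0.0], [-0.001, -0.0, -1.0]]
ft_force: [0.5, 0.5, -0.3]
grip_width: 0.085
gripper_force: 0.0
```

```bash
python3 -c "
from h import *
im,d,P=grab('scene'); cv2.imwrite('pics/s3.png',cv2.resize(im[150:250,310:440,::-1],None,fx=6,fy=6,interpolation=2))
print(env.observe()['position'],env.observe()['ft_force'])"
```

```text
[ 0.44781372 -0.12804714 -0.00383588] [ 0.09094271  0.07194262 -0.39722016]
```

View pics/s3.png

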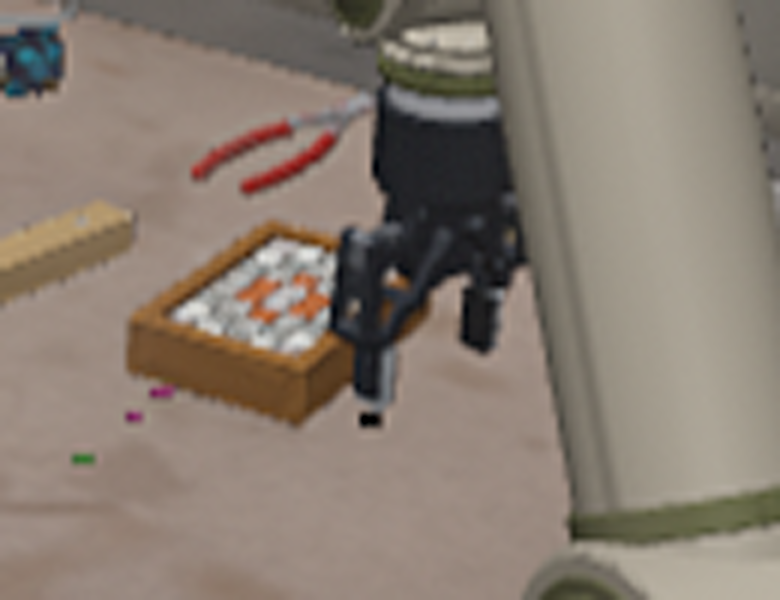

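The fingertip, at crop (372,400), is just above the table and beside the panel's near side, which is a good pushing height. I'll push gently and watch the force.

servo_tool(steps=[{"tx": 0.6, "ty": -0.05, "tz": 0, "yaw": 0, "claw": 8.5}, {"tx": 0.6, "ty": -0.05, "tz": 0, "yaw": 0, "claw": 8.5}, {"tx": 0.6, "ty": -0.05, "tz": 0, "yaw": 0, "claw": 8.5}, {"tx": 0.6, "ty": -0.05, "tz": 0, "yaw": 0, "claw": 8.5}, {"tx": 0.6, "ty": -0.05, "tz": 0, "yaw": 0, "claw": 8.5}, {"tx": 0.6, "ty": -0.05, "tz": 0, "yaw": 0, "claw": 8.5}])

```text
time_s: 7.1
position: [0.4838, -0.1307, -0.0038]
tool_rot: [[0.996, -0.087, -0.001], [-0.087, -0.996, 0.001], [-0.002, -0.001, -1.0]]
ft_force: [-4.9, 2.0, 1.4]
grip_width: 0.0852
gripper_force: 1.8
```

servo_tool(steps=[{"tx": 0.6, "ty": -0.05, "tz": 0, "yaw": 0, "claw": 8.5}, {"tx": 0.6, "ty": -0.05, "tz": 0, "yaw": 0, "claw": 8.5}, {"tx": 0.6, "ty": -0.05, "tz": 0, "yaw": 0, "claw": 8.5}, {"tx": 0.6, "ty": -0.05, "tz": 0, "yaw": 0, "claw": 8.5}, {"tx": 0.6, "ty": -0.05, "tz": 0, "yaw": 0, "claw": 8.5}, {"tx": 0.6, "ty": -0.05, "tz": 0, "yaw": 0, "claw": 8.5}])

```text
time_s: 7.7
position: [0.5204, -0.1343, -0.0037]
tool_rot: [[0.996, -0.088, -0.0], [-0.088, -0.996, -0.0], [-0.0, 0.0, -1.0]]
ft_force: [-2.6, 1.0, -1.1]
grip_width: 0.0851
gripper_force: 1.4
```

```bash
cat >> h.py <<'E'
C=np.array([713,122.]); th=np.radians(-5.0); R=np.array([[np.cos(th),-np.sin(th)],[np.sin(th),np.cos(th)]])
def panel(box=(285,160,420,245)):
    im,d,P=grab('top'); hsv=cv2.cvtColor(im,cv2.COLOR_RGB2HSV)
    z=P[...,2]; u0,v0,u1,v1=box
    m=np.zeros(z.shape,bool); m[v0:v1,u0:u1]=((z>.022)&(z<.05))[v0:v1,u0:u1]
    m&=(hsv[...,2]>60)
    return im,P,m
E
python3 -c "
from h import *
im,P,m=panel(); print(m.sum(),rect(P,m)); np.save('m.npy',m)
s=env.observe();print(s['position'],s['ft_force'])"
```

```text
1718 (((634.478515625, -47.52415466308594), (372.5062561035156, 189.30706787109375), 88.5101318359375), array([[ 535.0144 , -231.2533 ],
       [ 724.25745, -236.17532],
       [ 733.9426 ,  136.20499],
       [ 544.6996 ,  141.12701]], dtype=float32))
[ 0.52138913 -0.13451941 -0.00362175] [ 0.24827151 -0.79276504  0.56686044]
```

servo_tool(steps=[{"tx": 0.6, "ty": -0.05, "tz": 0, "yaw": 0, "claw": 8.5}, {"tx": 0.6, "ty": -0.05, "tz": 0, "yaw": 0, "claw": 8.5}, {"tx": 0.6, "ty": -0.05, "tz": 0, "yaw": 0, "claw": 8.5}, {"tx": 0.6, "ty": -0.05, "tz": 0, "yaw": 0, "claw": 8.5}, {"tx": 0.6, "ty": -0.05, "tz": 0, "yaw": 0, "claw": 8.5}, {"tx": 0.6, "ty": -0.05, "tz": 0, "yaw": 0, "claw": 8.5}, {"tx": 0.2, "ty": -0.02, "tz": 0, "yaw": 0, "claw": 8.5}, {"tx": 0.2, "ty": -0.02, "tz": 0, "yaw": 0, "claw": 8.5}])

```text
time_s: 8.55
position: [0.5599, -0.1374, -0.0036]
tool_rot: [[0.996, -0.087, -0.0], [-0.087, -0.996, 0.0], [-0.0, -0.0, -1.0]]
ft_force: [-5.5, 1.0, 1.5]
grip_width: 0.0853
gripper_force: 2.5
```

servo_tool(steps=[{"tx": 0.2, "ty": -0.02, "tz": 0, "yaw": 0, "claw": 8.5}, {"tx": 0.2, "ty": -0.02, "tz": 0, "yaw": 0, "claw": 8.5}, {"tx": 0.2, "ty": -0.02, "tz": 0, "yaw": 0, "claw": 8.5}])

```text
time_s: 8.85
position: [0.5659, -0.1381, -0.0036]
tool_rot: [[0.996, -0.087, -0.0], [-0.087, -0.996, 0.0], [-0.0, -0.0, -1.0]]
ft_force: [-5.5, 2.2, 3.0]
grip_width: 0.0848
gripper_force: 2.5
```

```bash
python3 -c "
from h import *
im,P,m=panel()
cv2.imwrite('pics/t4.png',cv2.resize(im[130:280,260:470,::-1],None,fx=3,fy=3))
s=env.observe();print(s['position'],s['ft_force'])"
```

```text
[ 0.56633457 -0.13816382 -0.00360285] [-3.40543302  0.64952075  1.64260063]
```

View pics/t4.png

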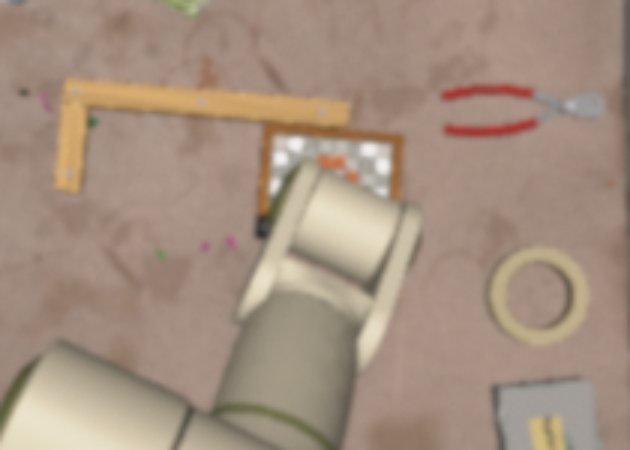

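The panel is now parallel to the rail and a few mm short of it, with its top edge at crop (265–403, 126–134). I'll creep until the force rises.

servo_tool(steps=[{"tx": 0.2, "ty": -0.02, "tz": 0, "yaw": 0, "claw": 8.5}, {"tx": 0.2, "ty": -0.02, "tz": 0, "yaw": 0, "claw": 8.5}])

```text
time_s: 9.1
position: [0.5695, -0.1384, -0.0037]
tool_rot: [[0.996, -0.087, -0.001], [-0.087, -0.996, 0.0], [-0.001, -0.0, -1.0]]
ft_force: [-16.7, 0.8, 11.2]
grip_width: 0.0848
gripper_force: 8.1
```

servo_tool(steps=[{"tx": 0.2, "ty": -0.02, "tz": 0, "yaw": 0, "claw": 8.5}, {"tx": 0.1, "ty": -0.01, "tz": 0, "yaw": 0, "claw": 8.5}])

```text
time_s: 9.3
position: [0.5693, -0.1383, -0.0037]
tool_rot: [[0.996, -0.087, -0.009], [-0.087, -0.996, 0.002], [-0.009, -0.001, -1.0]]
ft_force: [-25.3, -1.1, 15.6]
grip_width: 0.0846
gripper_force: 12.9
```

Contact with the rail is confirmed. I'll back off, raise, turn 90° and go behind the short side.

servo_tool(steps=[{"tx": -1.5, "ty": 0.1, "tz": 0, "yaw": 0, "claw": 8.5}, {"tx": -1.5, "ty": 0.1, "tz": 0, "yaw": 0, "claw": 8.5}, {"tx": 0, "ty": 0, "tz": 4, "yaw": 0, "claw": 5}, {"tx": 0, "ty": 0, "tz": 4, "yaw": 0, "claw": 5}, {"tx": 0, "ty": 0, "tz": 4, "yaw": 0, "claw": 5}, {"tx": 0.7, "ty": -1.1, "tz": 0, "yaw": 8, "claw": 5}, {"tx": 0.7, "ty": -1.1, "tz": 0, "yaw": 8, "claw": 5}, {"tx": 0.7, "ty": -1.1, "tz": 0, "yaw": 8, "claw": 5}, {"tx": 0.7, "ty": -1.1, "tz": 0, "yaw": 8, "claw": 5}, {"tx": 0.7, "ty": -1.1, "tz": 0, "yaw": 8, "claw": 5}, {"tx": 0.7, "ty": -1.1, "tz": 0, "yaw": 8, "claw": 5}, {"tx": 0.7, "ty": -1.1, "tz": 0, "yaw": 8, "claw": 5}, {"tx": 0.7, "ty": -1.1, "tz": 0, "yaw": 8, "claw": 5}, {"tx": 0.7, "ty": -1.1, "tz": 0, "yaw": 8, "claw": 5}, {"tx": 0.7, "ty": -1.1, "tz": 0, "yaw": 8, "claw": 5}, {"tx": 0.5, "ty": -1.5, "tz": 0, "yaw": 8, "claw": 5}, {"tx": 0, "ty": 0, "tz": 0, "yaw": 2, "claw": 5}, {"tx": 0, "ty": 0, "tz": 0, "yaw": 0, "claw": 5}, {"tx": 0, "ty": 0, "tz": 0, "yaw": 0, "claw": 5}])

```text
time_s: 11.2
position: [0.6183, -0.2618, 0.1164]
tool_rot: [[0.088, 0.996, 0.001], [0.996, -0.088, -0.0], [-0.0, 0.001, -1.0]]
ft_force: [0.5, 0.1, 0.2]
grip_width: 0.05
gripper_force: 0.0
```

```bash
python3 -c "
from h import *
im,P,m=panel()
cv2.imwrite('pics/t5.png',cv2.resize(im[130:280,260:470,::-1],None,fx=3,fy=3))
s=env.observe();print(s['position'],s['ft_force'],s['q'])
for v in (182,190,198,206):
  print(v,[tuple((P[v,u]*1000).round().astype(int).tolist()) for u in range(386,402,2)])
im,d,P=grab('scene');cv2.imwrite('pics/s5.png',cv2.resize(im[140:240,300:430,::-1],None,fx=6,fy=6,interpolation=2))
"
```

```text
[ 0.61821505 -0.26164215  0.11646217] [0.40556729 0.11518236 0.17560676] [-3.30246695e+01  3.87297452e+01  6.22860171e+01  1.25940516e-02
  7.89326625e+01 -2.79801613e+01]
182 [(651, -210, 29), (651, -217, 28), (652, -225, 25), (650, -230, 36), (650, -235, 42), (654, -250, 0), (654, -257, -4), (620, -195, 356)]
190 [(624, -210, 30), (624, -217, 29), (623, -222, 35), (623, -228, 40), (626, -242, 0), (598, -181, 378), (595, -179, 417), (593, -180, 437)]
198 [(596, -209, 31), (596, -216, 32), (579, -169, 360), (577, -167, 400), (575, -166, 434), (575, -169, 440), (574, -173, 443), (574, -178, 440)]
206 [(558, -155, 384), (557, -154, 417), (556, -155, 440), (556, -160, 440), (556, -164, 441), (556, -169, 440), (556, -174, 441), (556, -179, 434)]
```

View pics/t5.png

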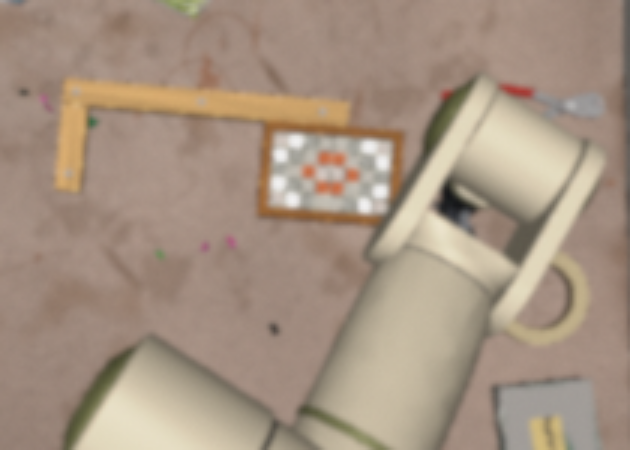

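The panel is flush on the rail, and its short end is at about y = -0.23. The tool is about 20 mm clear behind it, so I'll descend.

servo_tool(steps=[{"tx": 0, "ty": 0, "tz": -3, "yaw": 0, "claw": 5}, {"tx": 0, "ty": 0, "tz": -3, "yaw": 0, "claw": 5}, {"tx": 0, "ty": 0, "tz": -2.2, "yaw": 0, "claw": 5}, {"tx": 0, "ty": 0, "tz": -1, "yaw": 0, "claw": 5}, {"tx": 0, "ty": 0, "tz": -1, "yaw": 0, "claw": 5}, {"tx": 0, "ty": 0, "tz": -0.6, "yaw": 0, "claw": 5}, {"tx": 0, "ty": 0, "tz": -0.4, "yaw": 0, "claw": 5}, {"tx": 0, "ty": 0, "tz": 0, "yaw": 0, "claw": 5}, {"tx": 0, "ty": 0, "tz": 0, "yaw": 0, "claw": 5}])

```text
time_s: 12.2
position: [0.6182, -0.2619, 0.0049]
tool_rot: [[0.087, 0.996, 0.001], [0.996, -0.087, -0.001], [-0.001, 0.001, -1.0]]
ft_force: [-0.5, 0.1, -0.1]
grip_width: 0.0497
gripper_force: 0.0
```

servo_tool(steps=[{"tx": 0.05, "ty": 0.6, "tz": 0, "yaw": 0, "claw": 5}, {"tx": 0.05, "ty": 0.6, "tz": 0, "yaw": 0, "claw": 5}, {"tx": 0.05, "ty": 0.6, "tz": 0, "yaw": 0, "claw": 5}, {"tx": 0.05, "ty": 0.6, "tz": 0, "yaw": 0, "claw": 5}, {"tx": 0.05, "ty": 0.6, "tz": 0, "yaw": 0, "claw": 5}, {"tx": 0.05, "ty": 0.6, "tz": 0, "yaw": 0, "claw": 5}, {"tx": 0.05, "ty": 0.6, "tz": 0, "yaw": 0, "claw": 5}])

```text
time_s: 12.9
position: [0.6215, -0.2197, 0.0046]
tool_rot: [[0.087, 0.996, 0.0], [0.996, -0.087, -0.001], [-0.001, 0.001, -1.0]]
ft_force: [-1.0, -5.1, 2.2]
grip_width: 0.0502
gripper_force: 2.3
```

servo_tool(steps=[{"tx": 0.06, "ty": 0.7, "tz": 0, "yaw": 0, "claw": 5}, {"tx": 0.06, "ty": 0.7, "tz": 0, "yaw": 0, "claw": 5}, {"tx": 0.06, "ty": 0.7, "tz": 0, "yaw": 0, "claw": 5}, {"tx": 0.06, "ty": 0.7, "tz": 0, "yaw": 0, "claw": 5}, {"tx": 0.06, "ty": 0.7, "tz": 0, "yaw": 0, "claw": 5}, {"tx": 0.06, "ty": 0.7, "tz": 0, "yaw": 0, "claw": 5}, {"tx": 0.06, "ty": 0.7, "tz": 0, "yaw": 0, "claw": 5}, {"tx": 0.06, "ty": 0.7, "tz": 0, "yaw": 0, "claw": 5}, {"tx": 0.06, "ty": 0.7, "tz": 0, "yaw": 0, "claw": 5}, {"tx": 0.06, "ty": 0.7, "tz": 0, "yaw": 0, "claw": 5}])

```text
time_s: 13.9
position: [0.6276, -0.1493, 0.0046]
tool_rot: [[0.087, 0.996, 0.0], [0.996, -0.087, -0.0], [-0.0, 0.001, -1.0]]
ft_force: [-0.1, -5.8, 2.0]
grip_width: 0.0503
gripper_force: 2.6
```

servo_tool(steps=[{"tx": 0.06, "ty": 0.7, "tz": 0, "yaw": 0, "claw": 5}, {"tx": 0.06, "ty": 0.7, "tz": 0, "yaw": 0, "claw": 5}, {"tx": 0.06, "ty": 0.7, "tz": 0, "yaw": 0, "claw": 5}, {"tx": 0.06, "ty": 0.7, "tz": 0, "yaw": 0, "claw": 5}, {"tx": 0.06, "ty": 0.7, "tz": 0, "yaw": 0, "claw": 5}, {"tx": 0.06, "ty": 0.7, "tz": 0, "yaw": 0, "claw": 5}, {"tx": 0.06, "ty": 0.7, "tz": 0, "yaw": 0, "claw": 5}, {"tx": 0.06, "ty": 0.7, "tz": 0, "yaw": 0, "claw": 5}, {"tx": 0.06, "ty": 0.7, "tz": 0, "yaw": 0, "claw": 5}, {"tx": 0.06, "ty": 0.7, "tz": 0, "yaw": 0, "claw": 5}, {"tx": 0.06, "ty": 0.7, "tz": 0, "yaw": 0, "claw": 5}, {"tx": 0.06, "ty": 0.7, "tz": 0, "yaw": 0, "claw": 5}])

```text
time_s: 15.1
position: [0.6346, -0.0653, 0.0045]
tool_rot: [[0.087, 0.996, 0.0], [0.996, -0.087, -0.0], [-0.0, 0.0, -1.0]]
ft_force: [0.1, -5.4, 2.9]
grip_width: 0.0498
gripper_force: 2.7
```

```bash
python3 -c "
from h import *
im,P,m=panel()
cv2.imwrite('pics/t6.png',cv2.resize(im[130:280,260:470,::-1],None,fx=3,fy=3))
s=env.observe();p=s['position'];print(p,s['ft_force'],(p[:2]*1000-C)@R)
"
```

```text
[ 0.63463694 -0.06410351  0.00450386] [ 1.68220056 -2.87656806  2.72215919] [ -61.84487418 -192.22512347]
```

View pics/t6.png

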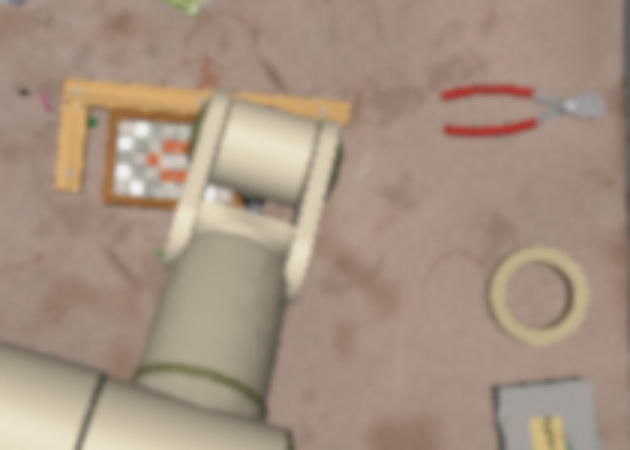

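The panel is still along the rail, with about 20 mm left to the end piece. I'll continue, then creep.

servo_tool(steps=[{"tx": 0.04, "ty": 0.5, "tz": 0, "yaw": 0, "claw": 5}, {"tx": 0.04, "ty": 0.5, "tz": 0, "yaw": 0, "claw": 5}, {"tx": 0.04, "ty": 0.4, "tz": 0, "yaw": 0, "claw": 5}, {"tx": 0.02, "ty": 0.2, "tz": 0, "yaw": 0, "claw": 5}, {"tx": 0.02, "ty": 0.2, "tz": 0, "yaw": 0, "claw": 5}])

```text
time_s: 15.65
position: [0.6362, -0.0478, 0.0045]
tool_rot: [[0.087, 0.996, 0.0], [0.996, -0.087, -0.0], [-0.0, 0.0, -1.0]]
ft_force: [-0.5, -5.6, 3.7]
grip_width: 0.0497
gripper_force: 2.8
```

servo_tool(steps=[{"tx": 0.02, "ty": 0.2, "tz": 0, "yaw": 0, "claw": 5}, {"tx": 0.02, "ty": 0.2, "tz": 0, "yaw": 0, "claw": 5}])

```text
time_s: 15.85
position: [0.6366, -0.0439, 0.0045]
tool_rot: [[0.087, 0.996, 0.0], [0.996, -0.087, -0.0], [-0.0, 0.0, -1.0]]
ft_force: [-0.3, -4.9, 4.0]
grip_width: 0.0501
gripper_force: 2.8
```

servo_tool(steps=[{"tx": 0.02, "ty": 0.2, "tz": 0, "yaw": 0, "claw": 5}, {"tx": 0.01, "ty": 0.1, "tz": 0, "yaw": 0, "claw": 5}])

```text
time_s: 16.05
position: [0.6369, -0.0408, 0.0045]
tool_rot: [[0.087, 0.996, 0.0], [0.996, -0.087, -0.0], [-0.0, 0.0, -1.0]]
ft_force: [-1.2, -6.9, 4.0]
grip_width: 0.0499
gripper_force: 2.8
```

servo_tool(steps=[{"tx": 0.01, "ty": 0.15, "tz": 0, "yaw": 0, "claw": 5}, {"tx": 0.01, "ty": 0.1, "tz": 0, "yaw": 0, "claw": 5}])

```text
time_s: 16.25
position: [0.637, -0.0394, 0.0045]
tool_rot: [[0.087, 0.996, -0.0], [0.996, -0.087, -0.002], [-0.002, -0.0, -1.0]]
ft_force: [-1.9, -13.9, 3.9]
grip_width: 0.0499
gripper_force: 6.9
```

servo_tool(steps=[{"tx": 0.02, "ty": 0.2, "tz": 0, "yaw": 0, "claw": 5}, {"tx": 0, "ty": 0, "tz": 0, "yaw": 0, "claw": 5}])

```text
time_s: 16.45
position: [0.6368, -0.0393, 0.0045]
tool_rot: [[0.088, 0.996, -0.001], [0.996, -0.088, -0.005], [-0.005, -0.001, -1.0]]
ft_force: [-5.0, -19.6, 3.9]
grip_width: 0.05
gripper_force: 9.6
```

servo_tool(steps=[{"tx": 0, "ty": -1, "tz": 0, "yaw": 0, "claw": 5}, {"tx": -0.1, "ty": -2, "tz": 0, "yaw": 0, "claw": 5}, {"tx": 0, "ty": 0, "tz": 3.5, "yaw": 0, "claw": 5}, {"tx": 0, "ty": 0, "tz": 4, "yaw": 0, "claw": 5}, {"tx": 0, "ty": 0, "tz": 4, "yaw": 0, "claw": 5}, {"tx": -1.5, "ty": -4, "tz": 0, "yaw": 0, "claw": 5}, {"tx": -1.5, "ty": -4, "tz": 0, "yaw": 0, "claw": 5}, {"tx": -1.5, "ty": -4, "tz": 0, "yaw": 0, "claw": 5}, {"tx": -1, "ty": -3, "tz": 0, "yaw": 0, "claw": 5}, {"tx": 0, "ty": 0, "tz": 0, "yaw": 0, "claw": 5}])

```text
time_s: 17.45
position: [0.58, -0.219, 0.1187]
tool_rot: [[0.091, 0.996, -0.001], [0.996, -0.091, 0.001], [0.001, -0.001, -1.0]]
ft_force: [-0.0, 0.8, 0.6]
grip_width: 0.0498
gripper_force: 0.0
```

```bash
python3 - <<'E'
from h import *
im,d,P=grab('top')
cv2.imwrite('pics/t7.png',cv2.resize(im[140:220,260:390,::-1],None,fx=6,fy=6,interpolation=2))
s=env.observe();print(s['position'],s['ft_force'])
z=P[...,2]
def line(p,ax):
    c=np.polyfit(p[:,ax],p[:,1-ax],1); r=p[:,1-ax]-np.polyval(c,p[:,ax]); k=abs(r)<3
    return np.polyfit(p[k,ax],p[k,1-ax],1)
# panel near edge (bottom in image) & -y edge (right)
a=[];b=[]
for u in range(300,336):
    v=np.nonzero(z[170:215,u]>.018)[0].max()+170; a.append(P[v,u,:2]*1000)
for v in range(176,194):
    w=np.nonzero((z[v,300:375]>.018)&(z[v,300:375]<.06))[0].max()+300; b.append(P[v,w,:2]*1000)
a=np.array(a);b=np.array(b)
l=line(a,1);print('near',l,np.degrees(np.arctan(l[0])));l=line(b,0);print('right',l,np.degrees(np.arctan(l[0])))
print('near xs',((a-C)@R)[::6].round(1).tolist());print('right ys',((b-C)@R)[::3].round(1).tolist())
E
```

```text
[ 0.58062412 -0.21705344  0.11874398] [0.12546452 0.69645021 0.53528282]
near [1.60116067e-01 5.88101362e+02] 9.096760937808178
right [-0.09069148 27.94929833] -5.182062685573603
near xs [[-110.9, -47.4], [-109.3, -67.8], [-111.1, -88.6], [-109.6, -109.0], [-111.3, -129.6], [-109.9, -150.0]]
right ys [[-26.7, -157.1], [-37.3, -157.9], [-47.5, -158.7], [-57.0, -159.6], [-67.9, -156.9], [-78.1, -157.8]]
```

View pics/t7.png

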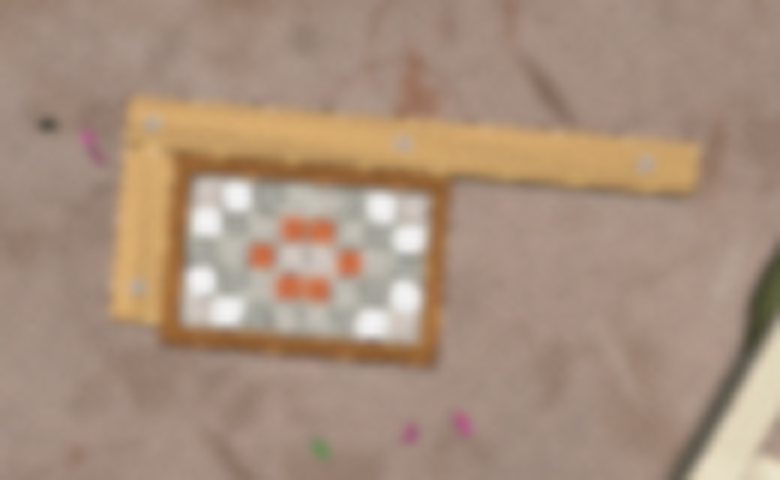

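The panel sits flush in the corner: its near side is at xs ≈ -110 mm, its free end at ys ≈ -159 mm, and it is parallel within about 0.2°. Crop corners are (175,155), (448,180) and (165,345). The arm is clear, so I'll hand in.

```bash
python3 -c "
from rig import env
print(env.close_job())"
```

```text
the job is handed in; nothing more can be done
None
```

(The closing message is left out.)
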